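Back the ratchet bench press off one notch and set its pawl again

ROBOT

A 6-joint arm with a two-finger parallel gripper is mounted at the origin on a cart in front of the work surface, level with it; the furniture and walls round the work are solid. World frame = base frame: x ahead of the robot, y to its left, z up, the work surface at z = 0. Lengths are in m, angles in rad, forces in N, time in s.
With the tool pointing down it reaches from about 0.425 to 0.95 m from the base axis. Payload 3.5 kg.
Tool frame: the origin (TCP) lies midway between the tips of the shut fingers; the grasp point (between the pads) lies 19 mm behind it (ctrl.pinch_z is the distance from the TCP to the grasp point, in m); z points along the fingers, y is the line along which they close (so a half turn about z gives the same grasp; the last joint's range is limited). The gripper opens to 85 mm and grips with 20 to 120 N. Pads are 22 mm wide; open, the fingers measure 114 mm over their backs; the gripper's body (76 mm by 85 mm) begins 54 mm behind the grasp point. The pads swing forward as they close: fully open they stand 13 mm farther back than shut.
Start: joints at [0.969, 0.286, 1.577, -0, 1.279, -0.15], TCP at [0.295, 0.607, 0.231] pointing down, gripper open.
Joint ranges: [-2.77, 2.77], [-0.9, 2.22], [0.21, 2.48], [-1.53, 4.67], [0.24, 2.81], [-2.84, 2.84]. Speed limits (rad/s): [2.79, 2.79, 3.14, 3.14, 3.14, 3.14].

INTERFACE

Orientations are given as a unit quaternion [x, y, z, w].
In Python, from plant import get_state, viewer, sign_off, ctrl gives the robot as it stands. The module is installed in compiled form; this text tells all that it offers.
- The arm moves only by the shell command python3 -m handwheel 'ROWS' [FORCE]. ROWS is JSON, a list that holds one entry, the list of rows, each a list of 5 numbers: the finger opening in m, from 0 to 0.0854, then the shift along the tool's x, y, z in m, then the turn about the tool's z in degrees. In form: [[[claw, x, y, z, spin], ...]]. A call has 1 to 12 rows; each row shifts and turns the commanded pose from where the row before left it, along the tool's axes as they then stand; what a row does not reach is not made up. A row lasts 1/12 s, in which the tool goes at most 41.7 mm and 7.16 degrees, less where a joint would pass 70% of its speed; a pose out of reach is approached as far as the arm can. A call is refused whole if a number of a shift passes 0.0417 or a number of a turn 7.16, either way. A call with a gripper value outside its range is refused whole. The fingers move at their own pace and stop on an object; FORCE is the grip in N (left out, the last holds). Time passes only in rows, so rows that do not move let the fingers close. It gives the time, the measured TCP pose, the force, the opening and the grip force at its end, in the units of the state.
- get_state(): the state, without advancing time (a new reading comes with each control period).
- viewer.read_camera(name): name is "side" or "top"; returns the picture (384x512x3 uint8, blue, green, red); there is no depth.
- viewer.camera_params(name): a dict with "fov_y" (degrees; the focal length in pixels is half the picture's height over the tangent of half this angle, whatever the lens; pixels are square), "cx", "cy" (the principal point, pixels), "xyz" and "attitude" of the camera in the world. Camera axes: x right, y up, looking along -z (the intrinsics and any distortion apply to the point x, -y, -z); pixel columns grow to the right and rows downward; lengths in m; the calibration is good to about 2 mm. A picture is of the moment at which its call begins. camera_params takes no time and is no camera call.
- sign_off(): hands the job in; it is judged then, once.
Trained networks look in the newest picture that a camera, given by its name, has taken for a name from the list of things; names that differ only in an ending like _2 or _b are one class to them, and where a whole thing is asked for, a point or a joint stands for the part that bears it (a point fixed in the world has none). Each returns a list of dicts, best first, with "confidence" (0 to 1); they miss things now and then, are a little off and sometimes report something else, mostly with a low value. They report only what shows in the picture. A call takes as long as a camera call.
- viewer.look_for(camera, name): "extent" ([left, top, width, height] as shares, 0 to 1, of the picture: columns of its width, rows of its height, round what is visible of it).
- viewer.outline_of(camera, name): "mask" (384x512 bool, what is visible of it) and "extent" ([left, top, width, height] as shares, 0 to 1, of the picture: columns of its width, rows of its height, round what is visible of it).
- viewer.pinpoint(camera, name): "xy" ([column, row] as shares, 0 to 1, of the picture: columns of its width, rows of its height: a listed point, or the origin of a listed thing).
The state is a dict: "time": time; "qpos": joint angles; "dq": joint speeds; "joint_efforts": joint torques, N m; "eef_pos": TCP position; "tcp_rot": TCP orientation; "contact_force": force on the tool from outside, world axes, zero at the start; "wrist_torque": the same for the moment, N m; "opening": opening from 0.0 (shut) to 1.0 (fully open); "finger_force": force on a finger pad.
Only numpy, scipy, OpenCV 4.12 (cv2) and the standard library are available. Lean on these libraries where they do the work, as an engineer would, in place of code of your own. Each camera call takes 0.05 s, during which the arm holds its last target. There are 200 camera calls.

TASK

The bearing clamp is pressed home, and the ram of the bench press still stands over it: back the ram off by exactly one notch, only pushing gently with the fingertips, gripping and lifting nothing. Flip the pawl right back off the toothed wheel by its thumb lever, push the wheel's handle back (top of the wheel towards the pawl's pivot, ram rising) not quite one notch, flip the pawl down into the teeth again, then push the handle on until the next tooth comes up hard against the pawl. Finish clear of the press, and leave the bearing clamp and the things on the bench where they are.

Things in the scene. Friction and masses are not known exactly. Their poses are not given: they have to be found in the camera images.
- press: Grey cast bench press, 94 x 200 mm on the bench, 310 mm tall, fixed. Origin on the bench under the toothed wheel's shaft. -x side = front, with wheel, handle and pawl; seen from the front +y is left, z up. The ram, a 24 mm square bar with a round pad 62 mm across, slides up and down 24 mm left of the origin, its top 280 mm above the bench; the column is on the right.
- wheel (a joint): Turn of the toothed wheel (rad); grows as it turns BACK: clockwise seen from the front, top to the right (-y of the press), ram up 12 mm per rad. 10 teeth, one notch = 0.628, steep sides look clockwise. Starts near 0; a tooth bears hard on the pawl at 0.04, the next at 0.67. Friction holds it where it is left; 4 to 6 N at the handle turns it. With the pawl in the teeth it cannot turn back.
- pawl (a joint): Turn of the pawl (rad): about -0.02 = nose in the bottom of a notch, 1.57 = thrown right back on its stop, where it stays by its weight. It tips over by itself at about 0.75; 1 N moves it. Let down on the back of a tooth (wheel 0.1 to 0.58) it lies at 0.02 to 0.17 and slides to the bottom as the wheel is pushed back slowly against it.
- wheel_axis (a point): Axis of the toothed wheel at its front face, 185 mm above the bench. The wheel is 124 mm across the teeth (100 mm in the notches) and 14 mm thick, reaching from this point 14 mm to the back. Axes as the press.
- handle_mid (a point): Middle of the length of the wheel's black handle, a round grip 18 mm thick and 70 mm long that sticks straight out of the wheel's front (along -x of the press), 42 mm from the axis. At the start it is 0.31 rad left of the top; one notch brings it as far right of the top. This point is 38 mm in front of the wheel's front face.
- pawl_pivot (a point): Pivot of the pawl, 68 mm right of and 62 mm above the wheel's axis, in the middle of the pawl's thickness (7 mm behind the wheel's front face). Boss 23 mm across; the pivot pin sticks out to 8 mm in front of the wheel's face.
- thumb_knob (a point): Middle of the ball (20 mm across) on the pawl's thumb lever, a 10 mm rod, 58 mm from the pivot. With the pawl in the teeth it stands almost straight above the pivot (10 mm to its left); pushed to the right it lifts the nose. With the pawl thrown back it lies to the right of the pivot.
- pawl_nose (a point): Lower tip of the pawl's nose, 69 mm from the pivot, at the end of a flat bar 12 mm thick front to back and 8 to 19 mm wide. With the pawl in the teeth the bar lies level to the left of the pivot, the nose over the middle of the wheel; thrown back the bar stands upright over the pivot, and pushing it to the left brings it down again.
- clamp_centre (a point): Centre of the loose bearing clamp, a rust-brown split barrel with bolted ears, 69 x 112 x 68 mm, that stands on the press table under the ram. Not to be moved.
- grease_tin: Small green and white tin, 74 mm across, 57 mm high, loose on the bench; origin under its centre. Leave it.
- gauge: Closed feeler gauge, 18 x 91 x 10 mm, lying loose on the bench; origin under its centre. Leave it.
- driver: Screwdriver with a yellow handle, 32 x 155 x 32 mm, lying loose on the bench; origin under its centre. Leave it.
- ram (a joint): Rise of the ram above its built height (m), geared to the wheel: 0.012 per rad; its pad stands 1 mm or less over the bearing clamp at the start.

How it is judged:
On the way, in this order (a step that is already met when the one before it is completed fails the run):
1. the pawl is thrown right back, while the wheel is still in its first notch (value of joint pawl above 1.4 rad and value of joint wheel below 0.1 rad), for 0.2 s.
2. with the pawl off, the wheel is pushed back past the tooth (value of joint pawl above 1.4 rad and value of joint wheel above 0.12 rad), for 0.2 s.
3. the pawl is down in the teeth again (value of joint pawl below 0.2 rad), for 0.2 s.
At the end, for the whole second after the job is handed in: The wheel stands one notch back with a tooth against the pawl (0.61 to 0.71 rad), the pawl nose lies in the bottom of that notch (below 0.04 rad), the ram has risen with it, and all is at rest and untouched (value of joint wheel between 0.61 and 0.71 rad and value of joint pawl between -0.1 and 0.04 rad and velocity of joint each of wheel, pawl below 0.05 rad/s and value of joint ram above 0.006 m).
It fails at once if the press is gripped or shoved with more than 40 N (contact force between the fingers and press above 40 N).
It fails at once if the wheel is run back more than a notch and a half (value of joint wheel above 0.95 rad).
It fails at once if the bearing clamp is shifted more than 10 mm or lifted (distance of clamp_centre from where it was at the start of the episode above 0.01 m).
It fails at once if the tin, feeler gauge or screwdriver is moved more than 15 mm (distance of any of grease_tin, gauge, driver from where it was at the start of the episode above 0.015 m).
It also fails if it takes over 72 s, if anything falls off the work surface, if the arm or the gripper's body presses on something with over 40 N, if the wrist force passes 120 N, or if a joint passes its speed limit or range.

## Working session

There is one attempt and no reset: what is moved stays moved. The work goes in short steps, Python scripts to look and compute and a shell command to move; the robot and the scene stay as the last step left them, time stands still between calls to the robot, and variables do not carry over. Pictures are saved under pics/ and viewed, at most 10 in all, crops included, and the job is handed in when it is done.

```bash
mkdir -p pics
cat > h.py <<'E'
import numpy as np,cv2
from scipy.spatial.transform import Rotation as R
from plant import get_state,viewer,sign_off,ctrl
def cam(n):
    p=viewer.camera_params(n);f=192/np.tan(np.radians(p['fov_y'])/2)
    return p,f
def ray(n,xy):
    p,f=cam(n);u,v=xy[0]*512,xy[1]*384
    d=np.array([(u-p['cx'])/f,-(v-p['cy'])/f,-1.])
    return np.array(p['xyz']),R.from_quat(p['attitude']).apply(d) if len(np.ravel(p['attitude']))==4 else np.array(p['attitude'])@d
def tri(a,b):
    (o1,d1),(o2,d2)=a,b
    s=np.linalg.lstsq(np.c_[d1,-d2],o2-o1,rcond=None)[0]
    p,q=o1+s[0]*d1,o2+s[1]*d2
    return (p+q)/2,np.linalg.norm(p-q)
E
python3 - <<'E'
from h import *
for c in('side','top'):
    print(c,viewer.camera_params(c))
    cv2.imwrite(f'pics/{c}0.png',viewer.read_camera(c))
names=['press','wheel_axis','handle_mid','pawl_pivot','thumb_knob','pawl_nose','clamp_centre','grease_tin','gauge','driver']
for n in names:
    r={}
    for c in('side','top'):
        l=viewer.pinpoint(c,n)
        if l: r[c]=l[0]
    print(n,{c:(np.round(np.array(v['xy'])*[512,384]),round(v['confidence'],2)) for c,v in r.items()}, [np.round(t,4) for t in tri(ray('side',r['side']['xy']),ray('top',r['top']['xy']))] if len(r)==2 else '')
s=get_state();print(s)
E
```

```text
side {'fov_y': 47.157734491732825, 'cx': 258.72453094919064, 'cy': 201.20672033797476, 'xyz': array([ 0.34725077, -1.00889971,  0.87886149]), 'attitude': array([ 0.40271245, -0.04810856, -0.09621811,  0.90898313])}
top {'fov_y': 47.03830680872761, 'cx': 261.7854592980669, 'cy': 196.22566743430355, 'xyz': array([ 0.31063957, -0.23293668,  1.17799187]), 'attitude': array([ 0.07395132, -0.07407234, -0.69541543,  0.71094435])}
press {'side': (array([306., 219.]), 0.89), 'top': (array([240., 154.]), 0.78)} [array([ 0.678 , -0.1683,  0.0033]), np.float64(0.0002)]
wheel_axis {'side': (array([291., 156.]), 0.65), 'top': (array([219., 147.]), 0.94)} [array([ 0.6321, -0.1285,  0.2029]), np.float64(0.0005)]
handle_mid {'side': (array([278., 141.]), 0.71), 'top': (array([200., 158.]), 0.85)} [array([ 0.601 , -0.0916,  0.2288]), np.float64(0.007)]
pawl_pivot {'side': (array([284., 155.]), 0.92), 'top': (array([237., 157.]), 0.63)} [array([ 0.5978, -0.175 ,  0.2435]), np.float64(0.001)]
thumb_knob {'side': (array([288., 133.]), 0.66), 'top': (array([231., 146.]), 0.75)} [array([ 0.6052, -0.1657,  
[... 658 characters left out ...]
: array([ 9.69017821e-01,  2.86311110e-01,  1.57670216e+00,  1.53651997e-05,
        1.27860287e+00, -1.50004246e-01]), 'dq': array([-1.00840761e-03, -3.62482109e-04,  8.03106051e-04, -9.72957741e-05,
        6.22095599e-04, -5.99660726e-04]), 'joint_efforts': array([-1.13589883e-04, -4.05972648e+01, -2.92940551e+01, -2.55097248e-04,
        6.05222958e-04,  7.13097933e-06]), 'eef_pos': array([0.2946436 , 0.60728055, 0.23131628]), 'tcp_rot': array([ 2.23973200e-01,  9.74595303e-01, -8.22297343e-06, -1.11544021e-05]), 'contact_force': array([0.23384659, 0.22260999, 0.29199386]), 'wrist_torque': array([-0.00741693,  0.00701896,  0.02301675]), 'finger_force': 0.0, 'opening': 0.9954298811298359}
```

View pics/side0.png

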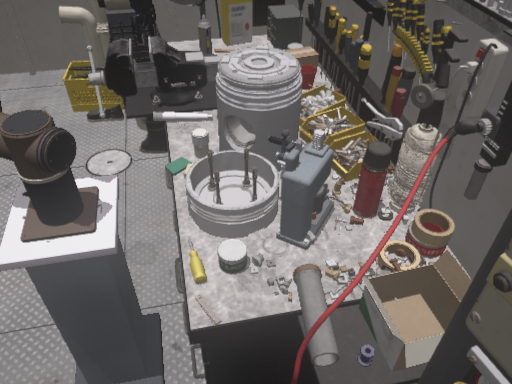

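View pics/top0.png

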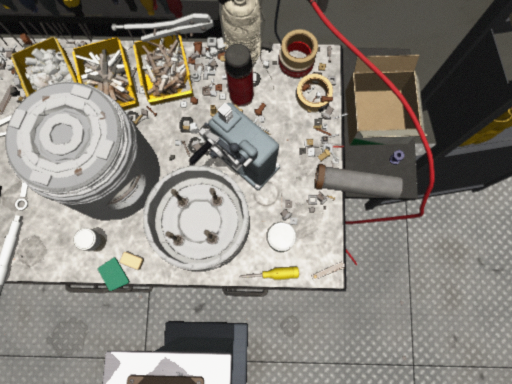

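```bash
cat > fit.py <<'E'
from h import *
from scipy.optimize import least_squares
def model(ax,kx):
    return dict(press=(0,0,0),wheel_axis=(ax,0,.185),handle_mid=(ax-.038,.0128,.225),pawl_pivot=(ax+.007,-.068,.247),
      thumb_knob=(kx,-.058,.304),pawl_nose=(ax+.007,0,.238))
def proj(c,P):
    p,f=cam(c);q=R.from_quat(p['attitude']).inv().apply(np.atleast_2d(P)-p['xyz'])
    return np.c_[p['cx']+f*q[:,0]/-q[:,2],p['cy']-f*q[:,1]/-q[:,2]]
def W(th,m): return np.array(m)@R.from_euler('z',th[2]).as_matrix().T+[th[0],th[1],0]
def fit(obs):
    def res(th):
        m=model(th[3],th[4]);return np.concatenate([(proj(c,W(th,m[n]))[0]-uv)*w for c,n,uv,w in obs])
    r=least_squares(res,[.66,-.15,-.6,-.05,-.05],loss='soft_l1',f_scale=2);return r.x,res(r.x).reshape(-1,2)
E
python3 - <<'E'
from fit import *
obs=[]
for n in ['press','wheel_axis','handle_mid','pawl_pivot','thumb_knob','pawl_nose']:
    for c in('side','top'):
        for d in viewer.pinpoint(c,n)[:1]: obs.append((c,n,np.array(d['xy'])*[512,384],d['confidence']))
th,r=fit(obs);print(th.round(4),np.degrees(th[2]))
for o,e in zip(obs,r): print(o[0],o[1],o[2].round(1),e.round(1))
for n,m in model(th[3],th[4]).items(): print(n,W(th,m).round(4))
for c in('side','top'):
    im=viewer.read_camera(c);im=cv2.resize(im,None,fx=1,fy=1)
    x,y=proj(c,W(th,model(th[3],th[4])['wheel_axis']))[0];k=10;x0,y0=int(x)-50,int(y)-45
    cr=cv2.resize(im[y0:y0+75,x0:x0+100],None,fx=8,fy=8,interpolation=cv2.INTER_CUBIC)
    for n,m in model(th[3],th[4]).items():
        u=(proj(c,W(th,m))[0]-[x0,y0])*8;cv2.circle(cr,(int(u[0]),int(u[1])),5,(0,255,0),-1);cv2.putText(cr,n[:8],(int(u[0])+6,int(u[1])),0,.5,(0,255,255),1)
    cv2.imwrite(f'pics/{c}1.png',cr)
E
```

```text
[ 0.6815 -0.1629 -0.677  -0.063  -0.0573] -38.791914175518755
side press [306.1 219.4] [ 0.5 -0.6]
top press [240.4 154.4] [-1.5 -0.7]
side wheel_axis [290.9 156.3] [-0.5  2.8]
top wheel_axis [218.7 147. ] [-1.4  2.2]
side handle_mid [277.5 140.9] [1.5 0.5]
top handle_mid [200.4 157.9] [-0.2 -4.5]
side pawl_pivot [283.7 155.5] [-0.5  0.4]
top pawl_pivot [237.3 156.8] [1.6 0.3]
side thumb_knob [287.6 133. ] [-1.4  0.5]
top thumb_knob [231.5 146.1] [2.3 0.4]
side pawl_nose [294.7 144.4] [-0.6  0.2]
top pawl_nose [218.6 141.8] [-1.2 -1.5]
press [ 0.6815 -0.1629  0.    ]
wheel_axis [ 0.6324 -0.1234  0.185 ]
handle_mid [ 0.6108 -0.0896  0.225 ]
pawl_pivot [ 0.5953 -0.1808  0.247 ]
thumb_knob [ 0.6005 -0.1722  0.304 ]
pawl_nose [ 0.6379 -0.1278  0.238 ]
```

View pics/side1.png

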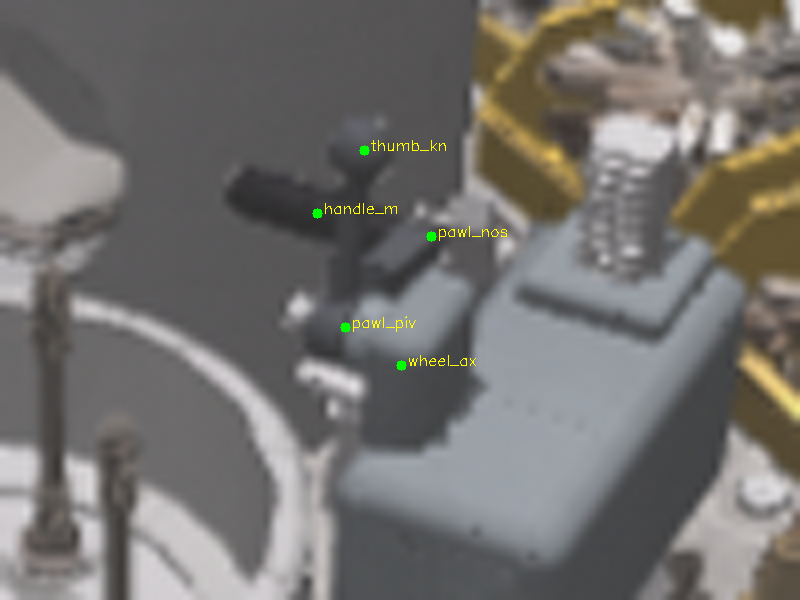

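View pics/top1.png

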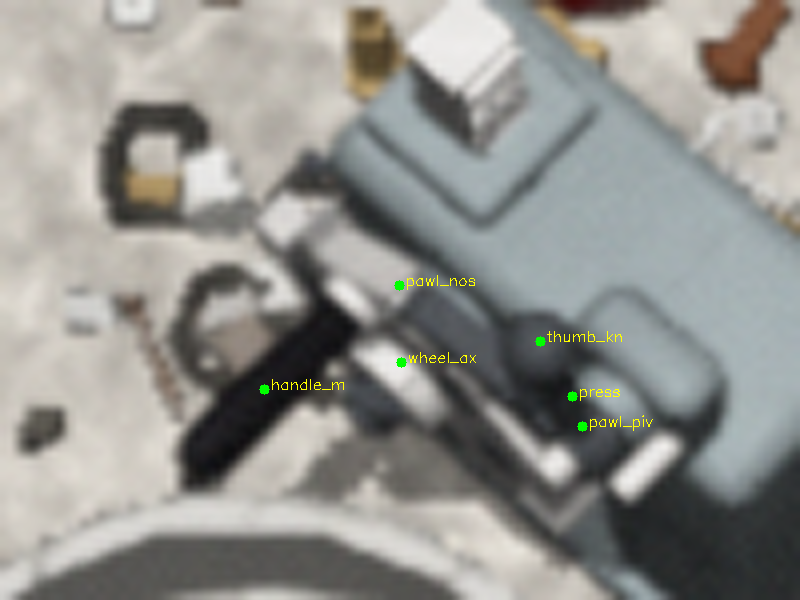

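The overlay matches the wheel, handle, knob and pivot to about 2 px. In the side crop the knob is at (358,142) and the handle at (235–370, 185–235). In the top crop the handle runs from (345,305) to (195,475) and the knob is at (535,340). Next I rise, close the fingers and line the tool up with the press, with tool x to its front and tool y to its left.

```bash
python3 -m handwheel '[[[0,0,0,-0.035,6.45],[0,0,0,-0.035,6.45],[0,0,0,-0.035,0],[0,0,0,-0.035,0],[0,0,0,-0.035,0]]]' 30
cat > go.py <<'E'
from fit import *
TH=np.array([0.6815,-0.1629,-0.677]);AX=-.063
def where():
    s=get_state();q=R.from_euler('z',TH[2]).as_matrix()
    p=q.T@(s['eef_pos']-[TH[0],TH[1],0]);T=R.from_quat(s['tcp_rot']).as_matrix()
    print('t',round(s['time'],2),'press-frame tcp mm',(p*1000).round(1),'F press',(q.T@s['contact_force']).round(1),'tool yaw err deg',np.degrees(np.arctan2(*(q.T@T[:,1])[[0,1]])).round(1),'q',s['qpos'].round(2))
E
python3 - <<'E'
from go import *
where()
f=lambda c,u,v:ray(c,(u/512,v/384))
print('drum',tri(f('top',63,135),f('side',258,60)))
print('bottle',tri(f('top',237,53),f('side',377,150)))
print('stud',tri(f('top',179,196),f('side',213,155)))
E
```

```text
time: 2.22
eef_pos: [0.2945, 0.6071, 0.4081]
tcp_rot: [0.332, 0.943, 0.0, 0.0]
contact_force: [-0.7, 1.0, -0.5]
opening: 0.301
finger_force: 0.0
t 2.22 press-frame tcp mm [-784.   357.7  408.1] F press [-1.2  0.4 -0.5] tool yaw err deg -0.0 q [ 0.97  0.21  1.35 -0.    1.58  0.08]
drum (array([0.60891382, 0.17335592, 0.33067054]), np.float64(0.0008062144531062832))
bottle (array([ 0.85760218, -0.16344968,  0.21762251]), np.float64(0.010639389741143507))
stud (array([ 0.47770273, -0.04472009,  0.18559084]), np.float64(0.07933406363249221))
```

```bash
python3 -m handwheel '[[[0,-0.0358,-0.0186,0,0],[0,-0.0358,-0.0186,0,0],[0,-0.0358,-0.0186,0,0],[0,-0.0358,-0.0186,0,0],[0,-0.0358,-0.0186,0,0],[0,-0.0358,-0.0186,0,0],[0,-0.0358,-0.0186,0,0],[0,-0.0358,-0.0186,0,0],[0,-0.0358,-0.0186,0,0],[0,-0.0358,-0.0186,0,0]]]'
python3 -m handwheel '[[[0,-0.0358,-0.0186,0,0],[0,-0.0358,-0.0186,0,0],[0,-0.0358,-0.0186,0,0],[0,-0.0358,-0.0186,0,0],[0,-0.0358,-0.0186,0,0],[0,-0.0358,-0.0186,0,0],[0,-0.0358,-0.0186,0,0],[0,-0.0358,-0.0186,0,0],[0,0,0,0,0],[0,0,0,0,0]]]'
python3 -c "
from go import *
where()"
```

```text
time: 3.05
eef_pos: [0.4574, 0.2362, 0.4067]
tcp_rot: [0.332, 0.943, 0.0, 0.0]
contact_force: [0.0, 1.1, 0.9]
opening: -0.003
finger_force: 0.0
time: 3.88
eef_pos: [0.5875, -0.0593, 0.4054]
tcp_rot: [0.334, 0.943, 0.0, -0.001]
contact_force: [-0.3, 0.5, -0.0]
opening: 0.004
finger_force: 0.0
t 3.88 press-frame tcp mm [-138.2   21.9  405.4] F press [-0.5  0.2 -0. ] tool yaw err deg 0.2 q [-0.27  0.02  1.56  0.    1.56 -1.16]
```

```bash
python3 -m handwheel '[[[0,-0.0355,-0.017,0,0],[0,-0.0355,-0.017,0,0],[0,0,0,0.03,0],[0,0,0,0.03,0],[0,0,0,0.03,0],[0,0,0,0.03,0],[0,0,0,0,0],[0,0,0,0,0]]]'
python3 - <<'E'
from go import *
where()
ims=[]
for c in('side','top'):
    im=viewer.read_camera(c);x,y=proj(c,W(TH,(AX,-.03,.25)))[0];x0,y0=int(x)-35,int(y)-45
    ims.append(cv2.resize(im[y0:y0+80,x0:x0+70],(392,448),interpolation=cv2.INTER_CUBIC))
cv2.imwrite('pics/a.png',np.hstack(ims))
E
```

```text
time: 4.55
eef_pos: [0.6203, -0.1266, 0.2848]
tcp_rot: [0.331, 0.944, 0.0, -0.002]
contact_force: [-0.2, -0.2, 0.8]
opening: -0.0
finger_force: 0.0
t 4.55 press-frame tcp mm [-70.4 -10.1 284.8] F press [-0.  -0.3  0.8] tool yaw err deg -0.1 q [-0.36  0.16  1.63  0.    1.36 -1.26]
```

View pics/a.png

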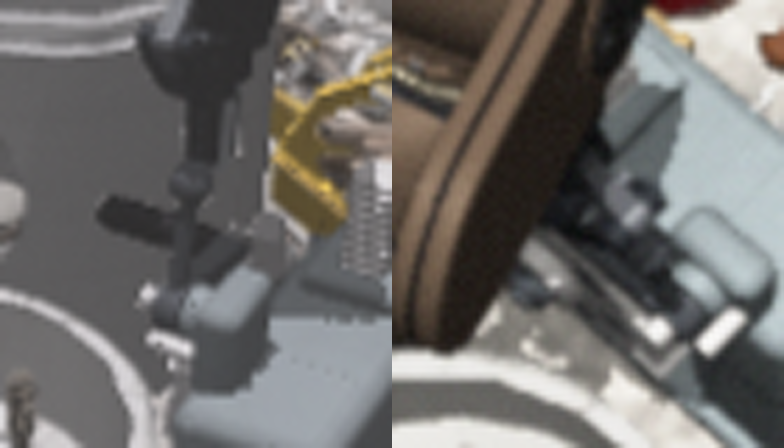

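The side view shows the shut fingers right behind (left of) the knob at crop (188,183), with the knob clear. Now I push it right.

```bash
python3 -m handwheel '[[[0,0,-0.005,0,0],[0,0,-0.005,0,0],[0,0,-0.005,0,0],[0,0,-0.005,0,0],[0,0,-0.005,0,0],[0,0,-0.005,0,0],[0,0,-0.005,0,0],[0,0,-0.005,0,0]]]'
python3 -c "
from go import *
where()"
```

```text
time: 5.32
eef_pos: [0.5959, -0.16, 0.2865]
tcp_rot: [0.332, 0.943, -0.0, 0.0]
contact_force: [0.2, 0.1, 1.0]
opening: 0.001
finger_force: 0.3
t 5.32 press-frame tcp mm [-68.6 -51.3 286.5] F press [0.1 0.2 1. ] tool yaw err deg 0.0 q [-0.43  0.12  1.67 -0.    1.35 -1.32]
```

```bash
python3 -m handwheel '[[[0,0,-0.005,0,0],[0,0,-0.005,0,0],[0,0,-0.005,0,0],[0,0,-0.005,0,0],[0,0,-0.005,0,0],[0,0,-0.005,0,0],[0,0,0,0,0]]]'
python3 - <<'E'
from go import *
where()
for n in('thumb_knob','pawl_nose'):
    for c in('side','top'):
        if n=='thumb_knob' or 1:
            viewer.read_camera(c)
            for d in viewer.pinpoint(c,n)[:1]: print(n,c,(np.array(d['xy'])*[512,384]).round(1),d['confidence'])
ims=[]
for c in('side','top'):
    im=viewer.read_camera(c);x,y=proj(c,W(TH,(AX,-.06,.25)))[0];x0,y0=int(x)-35,int(y)-45
    ims.append(cv2.resize(im[y0:y0+80,x0:x0+70],(392,448),interpolation=cv2.INTER_CUBIC))
cv2.imwrite('pics/b.png',np.hstack(ims))
E
```

```text
time: 5.9
eef_pos: [0.5769, -0.1838, 0.2864]
tcp_rot: [0.332, 0.943, -0.0, -0.0]
contact_force: [0.6, -0.1, -0.1]
opening: -0.001
finger_force: 0.0
t 5.9 press-frame tcp mm [-68.4 -81.8 286.4] F press [ 0.5  0.3 -0.1] tool yaw err deg 0.0 q [-0.48  0.1   1.69 -0.    1.35 -1.37]
thumb_knob side [275.6 145.8] 0.51
pawl_nose side [290.7 128.7] 0.6
```

View pics/b.png

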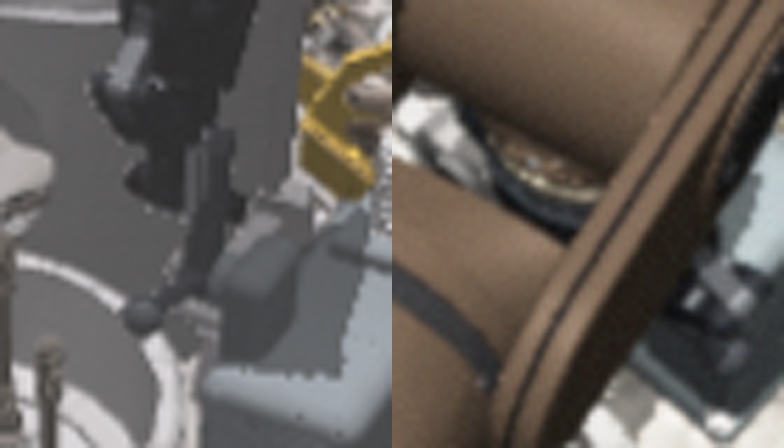

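The side view shows the knob low and right of the pivot (crop 145,315) with the bar standing up at (205,190), so the pawl looks thrown back. I lift the fingers and check.

```bash
python3 -m handwheel '[[[0,0,0,-0.01,0],[0,0,0,-0.02,0],[0,0,0,-0.025,0],[0,0.02,0.02,-0.02,0],[0,0.02,0.03,0,0],[0,0.02,0.03,0,0],[0,0,0.03,0,0],[0,0,0.02,0,0],[0,0,0,0,0]]]'
cat > pawl.py <<'E'
from go import *
def knob(a,dy=0): # knob angle from vertical to right: a-.173
    b=a-.173;return (-.0573,-.068-.058*np.sin(b),.247+.058*np.cos(b))
def nose(a): 
    r=np.array([.068,-.009]);c,s=np.cos(-a),np.sin(-a);v=np.array([c*r[0]-s*r[1],s*r[0]+c*r[1]]);return (AX+.007,-.068+.069*np.cos(a-.13),.247+.069*np.sin(a-.13))
def hand(w): t=w-.31;return (AX-.038,-.042*np.sin(t),.185+.042*np.cos(t))
where()
T={'thumb_knob':(knob,(0,.05,.15,.4,.8,1.4,1.57)),'pawl_nose':(nose,(0,.15,.8,1.4,1.57)),'handle_mid':(hand,(0,.1,.3,.5,.67))}
for c in('side','top'):
    viewer.read_camera(c)
    for n,(f,g) in T.items():
        d=viewer.pinpoint(c,n)[:1]
        if d: print(c,n,round(d[0]['confidence'],2),(np.array(d[0]['xy'])*[512,384]).round(1),[(a,proj(c,W(TH,f(a)))[0].round(0).tolist()) for a in g])
E
python3 pawl.py
```

```text
time: 7.15
eef_pos: [0.6135, -0.0407, 0.3622]
tcp_rot: [0.33, 0.944, 0.001, 0.001]
contact_force: [-0.6, 0.7, -0.4]
opening: -0.001
finger_force: 0.0
t 7.15 press-frame tcp mm [-129.6   52.7  362.2] F press [-0.9  0.2 -0.4] tool yaw err deg -0.2 q [-0.23  0.08  1.57  0.    1.48 -1.13]
side thumb_knob 0.59 [268.9 165.1] [(0, [286.0, 134.0]), (0.05, [285.0, 134.0]), (0.15, [284.0, 135.0]), (0.4, [281.0, 139.0]), (0.8, [278.0, 147.0]), (1.4, [273.0, 161.0]), (1.57, [273.0, 165.0])]
side pawl_nose 0.58 [288.8 127.7] [(0, [294.0, 145.0]), (0.15, [294.0, 141.0]), (0.8, [293.0, 130.0]), (1.4, [288.0, 129.0]), (1.57, [286.0, 130.0])]
side handle_mid 0.49 [279.7 140.8] [(0, [280.0, 142.0]), (0.1, [279.0, 142.0]), (0.3, [278.0, 143.0]), (0.5, [276.0, 145.0]), (0.67, [275.0, 147.0])]
top thumb_knob 0.73 [258.  173.5] [(0, [235.0, 147.0]), (0.05, [236.0, 147.0]), (0.15, [238.0, 149.0]), (0.4, [243.0, 154.0]), (0.8, [251.0, 161.0]), (1.4, [258.0, 171.0]), (1.57, [259.0, 173.0])]
top pawl_nose 0.51 [237.  145.1] [(0, [217.0, 140.0]), (0.15, [216.0, 138.0]), (0.8, [220.0, 136.0]), (1.4, [231.0, 142.0]), (1.57, [235.0, 145.0])]
top handle_mid 0.56 [200.4 156.6] [(0, [200.0, 153.0]), (0.1, [201.0, 154.0]), (0.3, [204.0, 156.0]), (0.5, [207.0, 158.0]), (0.67, [209.0, 160.0])]
```

Pawl thrown back (knob and nose both match 1.57). Now down to the left of the handle.

```bash
python3 -m handwheel '[[[0,-0.022,0.002,0.02,0],[0,0,0,0.03,0],[0,0,0,0.03,0],[0,0,0,0.03,0],[0,0,0,0.025,0],[0,0,0,0.015,0],[0,0,0,0,0],[0,0,0,0,0]]]'
python3 -c "
from go import *
where()"
```

```text
time: 8.22
eef_pos: [0.6299, -0.0566, 0.2106]
tcp_rot: [0.332, 0.943, -0.0, -0.001]
contact_force: [0.3, -0.3, 0.6]
opening: -0.004
finger_force: 0.0
t 8.22 press-frame tcp mm [-106.7   50.5  210.6] F press [ 0.4 -0.1  0.6] tool yaw err deg 0.0 q [-0.25  0.21  1.7   0.    1.23 -1.14]
```

```bash
python3 -m handwheel '[[[0,0,-0.003,0,0],[0,0,-0.003,0,0],[0,0,-0.003,0,0],[0,0,-0.003,0,0],[0,0,-0.003,0,0],[0,0,-0.003,0,0],[0,0,0,0,0]]]'
python3 -c "
from go import *
where()"
```

```text
time: 8.8
eef_pos: [0.6209, -0.069, 0.2136]
tcp_rot: [0.332, 0.943, 0.003, 0.003]
contact_force: [3.2, 5.1, 3.1]
opening: -0.002
finger_force: 2.9
t 8.8 press-frame tcp mm [-106.1   35.2  213.6] F press [-0.7  6.   3.1] tool yaw err deg 0.0 q [-0.27  0.19  1.73  0.01  1.22 -1.17]
```

```bash
python3 -m handwheel '[[[0,0,-0.0025,0,0],[0,0,-0.0025,0,0],[0,0,-0.0025,0,0],[0,0,-0.0025,0,0],[0,0,-0.0025,0,0],[0,0,-0.0025,0,0],[0,0,0,0,0],[0,0,0,0,0]]]'
python3 pawl.py
```

```text
time: 9.47
eef_pos: [0.6116, -0.0812, 0.2136]
tcp_rot: [0.332, 0.943, 0.002, 0.003]
contact_force: [4.3, 3.1, 3.7]
opening: -0.004
finger_force: 2.6
t 9.47 press-frame tcp mm [-105.7   19.9  213.6] F press [1.4 5.1 3.7] tool yaw err deg 0.0 q [-0.3   0.17  1.75  0.    1.22 -1.19]
side thumb_knob 0.67 [270.2 162.7] [(0, [286.0, 134.0]), (0.05, [285.0, 134.0]), (0.15, [284.0, 135.0]), (0.4, [281.0, 139.0]), (0.8, [278.0, 147.0]), (1.4, [273.0, 161.0]), (1.57, [273.0, 165.0])]
side pawl_nose 0.83 [284.1 127.3] [(0, [294.0, 145.0]), (0.15, [294.0, 141.0]), (0.8, [293.0, 130.0]), (1.4, [288.0, 129.0]), (1.57, [286.0, 130.0])]
side handle_mid 0.81 [274.9 145.2] [(0, [280.0, 142.0]), (0.1, [279.0, 142.0]), (0.3, [278.0, 143.0]), (0.5, [276.0, 145.0]), (0.67, [275.0, 147.0])]
top thumb_knob 0.53 [256.4 174.6] [(0, [235.0, 147.0]), (0.05, [236.0, 147.0]), (0.15, [238.0, 149.0]), (0.4, [243.0, 154.0]), (0.8, [251.0, 161.0]), (1.4, [258.0, 171.0]), (1.57, [259.0, 173.0])]
top pawl_nose 0.83 [234.7 147.1] [(0, [217.0, 140.0]), (0.15, [216.0, 138.0]), (0.8, [220.0, 136.0]), (1.4, [231.0, 142.0]), (1.57, [235.0, 145.0])]
top handle_mid 0.61 [202.2 160.7] [(0, [200.0, 153.0]), (0.1, [201.0, 154.0]), (0.3, [204.0, 156.0]), (0.5, [207.0, 158.0]), (0.67, [209.0, 160.0])]
```

Wheel about 0.4. Now I back off the handle and go over to the right side of the upright bar.

```bash
python3 -m handwheel '[[[0,0,0.012,0,0],[0,0,0.012,0,0],[0,0,0,-0.035,0],[0,0,0,-0.035,0],[0,0,0,-0.035,0],[0,0,0,-0.035,0],[0,0,-0.037,0,0],[0,0,-0.037,0,0],[0,0,-0.037,0,0],[0,0,-0.037,0,0],[0,0,0,0,0],[0,0,0,0,0]]]'
python3 -c "
from go import *
where()"
```

```text
time: 10.87
eef_pos: [0.5315, -0.1795, 0.3508]
tcp_rot: [0.333, 0.943, -0.0, -0.001]
contact_force: [1.1, -0.1, 0.2]
opening: 0.001
finger_force: 0.0
t 10.87 press-frame tcp mm [-106.5 -106.9  350.8] F press [0.9 0.6 0.2] tool yaw err deg 0.2 q [-0.51 -0.03  1.71 -0.    1.46 -1.4 ]
```

```bash
python3 -m handwheel '[[[0,-0.02,0,0,0],[0,-0.021,0,0,0],[0,0,0,0.02,0],[0,0,0,0.02,0],[0,0,0,0.018,0],[0,0,0,0,0],[0,0,0,0,0]]]'
python3 - <<'E'
from go import *
where()
ims=[]
for c in('side','top'):
    im=viewer.read_camera(c);x,y=proj(c,W(TH,(AX,-.06,.25)))[0];x0,y0=int(x)-35,int(y)-45
    ims.append(cv2.resize(im[y0:y0+80,x0:x0+70],(392,448),interpolation=cv2.INTER_CUBIC))
cv2.imwrite('pics/c.png',np.hstack(ims))
E
```

```text
time: 11.45
eef_pos: [0.5643, -0.2028, 0.2916]
tcp_rot: [0.331, 0.944, 0.0, -0.002]
contact_force: [0.2, -0.4, 0.0]
opening: -0.002
finger_force: 0.0
t 11.45 press-frame tcp mm [ -66.3 -104.6  291.6] F press [ 0.4 -0.2  0. ] tool yaw err deg -0.1 q [-0.51  0.08  1.7   0.    1.36 -1.41]
```

View pics/c.png

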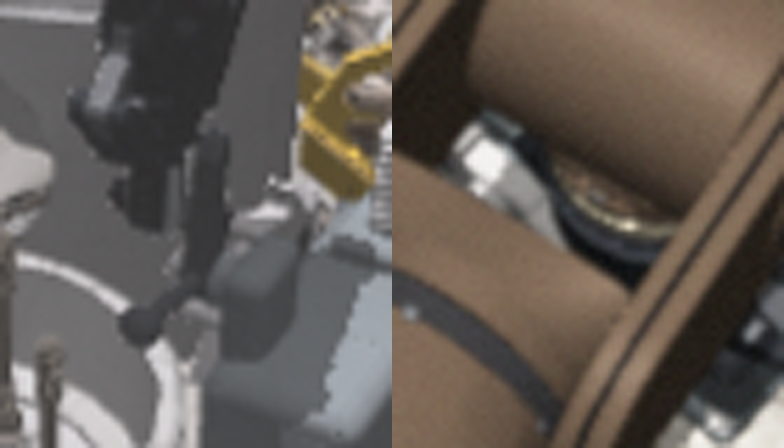

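The fingers (crop 145,200) stand to the right of the upright bar (208,175), clear of the knob (140,325). Now I push left.

```bash
python3 -m handwheel '[[[0,0,0.005,0,0],[0,0,0.005,0,0],[0,0,0.005,0,0],[0,0,0.005,0.003,0],[0,0,0.005,0.003,0],[0,0,0.005,0.003,0],[0,0,0.005,0,0],[0,0,0.005,0,0],[0,0,0.005,0,0],[0,0,0.005,0,0]]]'
python3 -c "
from go import *
where()"
python3 -m handwheel '[[[0,0,0.006,0,0],[0,0,0.006,0,0],[0,0,0.007,0,0],[0,0,0.008,0,0],[0,0,0.008,0,0],[0,0,0,0,0],[0,0,0,0,0]]]'
python3 pawl.py
```

```text
time: 12.38
eef_pos: [0.5958, -0.1649, 0.2843]
tcp_rot: [0.332, 0.943, 0.0, -0.0]
contact_force: [-0.2, -0.5, -0.0]
opening: -0.0
finger_force: 0.2
t 12.38 press-frame tcp mm [-65.6 -55.3 284.3] F press [ 0.1 -0.5 -0. ] tool yaw err deg -0.0 q [-0.43  0.13  1.67  0.    1.35 -1.33]
time: 12.97
eef_pos: [0.6176, -0.1375, 0.2842]
tcp_rot: [0.332, 0.943, -0.0, -0.0]
contact_force: [-0.2, -0.7, 0.4]
opening: 0.001
finger_force: 0.0
t 12.97 press-frame tcp mm [-65.7 -20.2 284.2] F press [ 0.3 -0.6  0.4] tool yaw err deg -0.1 q [-0.38  0.16  1.63 -0.    1.35 -1.27]
side thumb_knob 0.57 [282.3 135.2] [(0, [286.0, 134.0]), (0.05, [285.0, 134.0]), (0.15, [284.0, 135.0]), (0.4, [281.0, 139.0]), (0.8, [278.0, 147.0]), (1.4, [273.0, 161.0]), (1.57, [273.0, 165.0])]
side pawl_nose 0.6 [294.6 140.1] [(0, [294.0, 145.0]), (0.15, [294.0, 141.0]), (0.8, [293.0, 130.0]), (1.4, [288.0, 129.0]), (1.57, [286.0, 130.0])]
side handle_mid 0.62 [275.9 143.3] [(0, [280.0, 142.0]), (0.1, [279.0, 142.0]), (0.3, [278.0, 143.0]), (0.5, [276.0, 145.0]), (0.67, [275.0, 147.0])]
top thumb_knob 0.52 [235.2 148.6] [(0, [235.0, 147.0]), (0.05, [236.0, 147.0]), (0.15, [238.0, 149.0]), (0.4, [243.0, 154.0]), (0.8, [251.0, 161.0]), (1.4, [258.0, 171.0]), (1.57, [259.0, 173.0])]
top pawl_nose 0.73 [217.3 138.1] [(0, [217.0, 140.0]), (0.15, [216.0, 138.0]), (0.8, [220.0, 136.0]), (1.4, [231.0, 142.0]), (1.57, [235.0, 145.0])]
top handle_mid 0.45 [205.  162.7] [(0, [200.0, 153.0]), (0.1, [201.0, 154.0]), (0.3, [204.0, 156.0]), (0.5, [207.0, 158.0]), (0.67, [209.0, 160.0])]
```

Pawl is down on the tooth back (~0.1–0.15). Back to the left of the handle.

```bash
python3 -m handwheel '[[[0,0.02,0,-0.01,0],[0,0.02,0.01,-0.01,0],[0,0,0.03,0,0],[0,0,0.03,0,0],[0,0,0,0.025,0],[0,0,0,0.025,0],[0,0,0,0.025,0],[0,0,0,0.015,0],[0,0,0,0,0],[0,0,0,0,0]]]'
python3 -c "
from go import *
where()"
```

```text
time: 14.2
eef_pos: [0.6295, -0.0584, 0.2135]
tcp_rot: [0.332, 0.943, -0.0, -0.001]
contact_force: [-0.6, 0.3, -0.1]
opening: 0.0
finger_force: 0.0
t 14.2 press-frame tcp mm [-106.    48.9  213.5] F press [-0.7 -0.2 -0.1] tool yaw err deg 0.0 q [-0.25  0.21  1.7  -0.    1.23 -1.15]
```

```bash
python3 -m handwheel '[[[0,0,-0.005,0,0],[0,0,-0.005,0,0],[0,0,-0.005,0,0],[0,0,-0.005,0,0],[0,0,-0.003,0,0],[0,0,-0.003,0,0],[0,0,-0.003,0,0],[0,0,0,0,0]]]'
python3 -c "
from go import *
where()"
```

```text
time: 14.87
eef_pos: [0.6118, -0.0812, 0.2146]
tcp_rot: [0.332, 0.943, 0.0, 0.0]
contact_force: [0.1, 0.6, 0.2]
opening: -0.003
finger_force: 0.1
t 14.87 press-frame tcp mm [-105.5   20.   214.6] F press [-0.3  0.5  0.2] tool yaw err deg 0.0 q [-0.3   0.17  1.74  0.    1.23 -1.19]
```

```bash
python3 -m handwheel '[[[0,0,-0.0015,0,0],[0,0,-0.0015,0,0],[0,0,-0.0015,0,0],[0,0,-0.0015,0,0],[0,0,-0.0015,0,0],[0,0,-0.0015,0,0],[0,0,0,0,0]]]'
python3 -c "
from go import *
where()"
```

```text
time: 15.45
eef_pos: [0.6062, -0.0878, 0.2146]
tcp_rot: [0.332, 0.943, 0.0, 0.0]
contact_force: [1.9, 4.0, 2.3]
opening: -0.003
finger_force: 2.2
t 15.45 press-frame tcp mm [-105.7   11.4  214.6] F press [-1.1  4.3  2.3] tool yaw err deg -0.0 q [-0.31  0.16  1.75  0.    1.23 -1.2 ]
```

```bash
python3 -m handwheel '[[[0,0,-0.001,0,0],[0,0,-0.001,0,0],[0,0,0,0,0]]]'
python3 -c "
from go import *
where()"
```

```text
time: 15.7
eef_pos: [0.6048, -0.0894, 0.2144]
tcp_rot: [0.332, 0.943, 0.0, -0.0]
contact_force: [1.5, 4.3, 1.8]
opening: 0.004
finger_force: 2.3
t 15.7 press-frame tcp mm [-105.8    9.3  214.4] F press [-1.5  4.3  1.8] tool yaw err deg 0.0 q [-0.31  0.16  1.75  0.    1.22 -1.21]
```

```bash
python3 -m handwheel '[[[0,0,-0.001,0,0],[0,0,-0.001,0,0],[0,0,0,0,0]]]'
python3 -c "
from go import *
where()"
```

```text
time: 15.95
eef_pos: [0.6045, -0.0899, 0.2145]
tcp_rot: [0.332, 0.943, 0.002, 0.001]
contact_force: [6.0, 7.3, 2.1]
opening: -0.0
finger_force: 4.2
t 15.95 press-frame tcp mm [-105.8    8.7  214.5] F press [0.1 9.5 2.1] tool yaw err deg 0.0 q [-0.31  0.16  1.76  0.    1.22 -1.21]
```

```bash
python3 -m handwheel '[[[0,0,-0.001,0,0],[0,0,-0.001,0,0],[0,0,0,0,0]]]'
python3 -c "
from go import *
where()"
```

```text
time: 16.2
eef_pos: [0.6043, -0.0901, 0.2145]
tcp_rot: [0.332, 0.943, 0.004, 0.002]
contact_force: [7.0, 9.9, 0.9]
opening: -0.001
finger_force: 6.6
t 16.2 press-frame tcp mm [-105.8    8.4  214.5] F press [-0.8 12.1  0.9] tool yaw err deg 0.0 q [-0.32  0.16  1.76  0.01  1.22 -1.21]
```

The wheel stalled hard against the pawl at the predicted spot: y = 8.4 mm (8.7 expected) at 12 N. Withdrawing and checking.

```bash
python3 -m handwheel '[[[0,0,0.005,0,0],[0,0,0.015,0,0],[0,0,0.02,0,0],[0,0,0,-0.035,0],[0,0,0,-0.035,0],[0,0,0,-0.035,0],[0,0,0,-0.035,0],[0,0.03,0.02,-0.02,0],[0,0.035,0.02,0,0],[0,0.035,0.02,0,0],[0,0.03,0.02,0,0],[0,0,0,0,0]]]'
python3 pawl.py
python3 - <<'E'
from go import *
ims=[]
for c in('side','top'):
    im=viewer.read_camera(c);x,y=proj(c,W(TH,(AX,-.03,.24)))[0];x0,y0=int(x)-35,int(y)-40
    ims.append(cv2.resize(im[y0:y0+80,x0:x0+70],(392,448),interpolation=cv2.INTER_CUBIC))
cv2.imwrite('pics/d.png',np.hstack(ims))
E
```

```text
time: 17.2
eef_pos: [0.5744, 0.0869, 0.3746]
tcp_rot: [0.33, 0.944, -0.0, -0.001]
contact_force: [-0.2, 0.4, 0.2]
opening: -0.001
finger_force: 0.0
t 17.2 press-frame tcp mm [-239.9  127.6  374.6] F press [-0.4  0.1  0.2] tool yaw err deg -0.3 q [-0.02  0.01  1.63  0.    1.5  -0.92]
side thumb_knob 0.71 [286.1 132.5] [(0, [286.0, 134.0]), (0.05, [285.0, 134.0]), (0.15, [284.0, 135.0]), (0.4, [281.0, 139.0]), (0.8, [278.0, 147.0]), (1.4, [273.0, 161.0]), (1.57, [273.0, 165.0])]
side pawl_nose 0.46 [295.5 145. ] [(0, [294.0, 145.0]), (0.15, [294.0, 141.0]), (0.8, [293.0, 130.0]), (1.4, [288.0, 129.0]), (1.57, [286.0, 130.0])]
side handle_mid 0.5 [272.6 147.2] [(0, [280.0, 142.0]), (0.1, [279.0, 142.0]), (0.3, [278.0, 143.0]), (0.5, [276.0, 145.0]), (0.67, [275.0, 147.0])]
top thumb_knob 0.61 [235.9 145.1] [(0, [235.0, 147.0]), (0.05, [236.0, 147.0]), (0.15, [238.0, 149.0]), (0.4, [243.0, 154.0]), (0.8, [251.0, 161.0]), (1.4, [258.0, 171.0]), (1.57, [259.0, 173.0])]
top pawl_nose 0.73 [240.9 155.2] [(0, [217.0, 140.0]), (0.15, [216.0, 138.0]), (0.8, [220.0, 136.0]), (1.4, [231.0, 142.0]), (1.57, [235.0, 145.0])]
top handle_mid 0.92 [208.9 165.1] [(0, [200.0, 153.0]), (0.1, [201.0, 154.0]), (0.3, [204.0, 156.0]), (0.5, [207.0, 158.0]), (0.67, [209.0, 160.0])]
```

View pics/d.png

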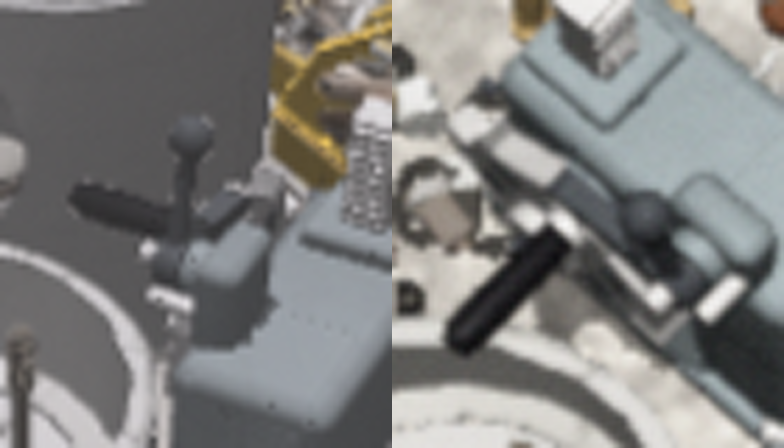

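The pawl lies level in the teeth with the knob upright (side crop 190,135). The handle is moved one notch right (top crop 450–570, 230–350) and the gripper is clear.

```bash
python3 -c "
from plant import sign_off
print(sign_off())"
```

```text
the job is handed in; nothing more can be done
None
```

I backed the ram off one notch and handed the job in: the wheel stopped hard against the pawl at about 0.66 rad with the pawl in the teeth, and the arm is clear, though the judge's result was not shown.

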